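# Seat the drill-guide plate in its jig and lock it

### The job

The round drill-guide plate of the jig is riding high on its keys: keep it pressed down and turn it by its bar handle until it drops fully home in its keyed seat, without lifting it out. Then lock it by drawing the flat keeper slide behind it (its top has a rubber pad to press and pull on) toward the plate until it stops over the plate's rim. Leave the sanding block and the brush back beside the jig where they are.

Things in the scene. Friction and masses are not known exactly. Their poses are not given: they have to be found in the camera images.
- jig: Fixed drilling jig: plywood board 245x150x16 mm with a round steel seat ring (radius 62, top 40 mm over the bench), behind it the keeper slide between low steel strips (tops 61 mm up). Origin: ring axis at bench level; x runs from ring to keeper (away from the robot at yaw 0). Bore 71 mm; three keyways 18 mm wide, 120 deg apart, hidden under the plate, in a direction that is unmarked and varies.
- plate_grip (a point): Middle of the plate's bar handle, 60 (x) x 14 (y) x 36 mm high, 18 mm above the flange's top face, on the plate's axis (z up); 72 mm above the bench while the plate rides high, 64 mm when home. The plate drops after about 25 to 75 deg of clockwise turn seen from above (or 45 to 95 the other way), with 3 deg of play either way; then its keys stop it. Tightly held, it must be pushed down to drop.
- plate: The loose aluminium guide plate, 0.3 to 0.6 kg: round flange of radius 58 mm, 6 mm thick, with the bar handle on top. Origin at the centre of the flange's underside, 48 mm above the bench at the start, 40 mm when home. Below: a 68 mm round spigot, 22 mm long, already in the seat's bore (1.5 mm play all round), and three keys 14 mm wide, 8 mm deep, at 0, 120 and 240 deg from x.
- keeper (a joint): How far the keeper slide is drawn toward the plate, m: 0 to 0.006 at the start, 0.050 at its end stop, where it covers the plate's rim by 15 mm. It slides straight along the jig's -x with about 1.5 N of friction and stays where left. It passes over the flange only when the plate is home (2 mm clearance).
- keeper_pad (a point): Centre of the top of the ribbed rubber pad (44x60 mm) on the keeper slide, a flat aluminium plate 70 (x) x 94 x 8 mm. The pad's top is 58.5 mm above the bench; axes as the jig's. At the start it is 126 to 132 mm from the plate's axis.
- cork_center (a point): Centre of a loose cork sanding block 65 x 110 x 29 mm lying to the right of the jig; a bystander.
- back_center (a point): Centre of a loose wooden brush back with round ends, 52 x 150 x 20 mm, lying to the left of the jig; a bystander.

How it is judged:
By the outcome, as a careful person would: the job done as asked, in the order asked, and still so for the second after the job is handed in, with the robot touching nothing.
It also fails if it takes over 58 s, if anything falls off the work surface, if the arm or the gripper's body presses on something with over 40 N, if the wrist force passes 120 N, or if a joint passes its speed limit or range.

### The arm

A 6-joint arm with a two-finger parallel gripper is mounted at the origin on a cart in front of the work surface, level with it; the furniture and walls round the work are solid. World frame = base frame: x ahead of the robot, y to its left, z up, the work surface at z = 0. Lengths are in m, angles in degrees, forces in N, time in s.
With the tool pointing down it reaches from about 0.35 to 0.875 m from the base axis. Payload 15.5 kg.
Tool frame: the origin (TCP) lies at the very end of the fingers, on their centre line; the grasp point (between the pads) lies 19 mm behind it; y points along the fingers, z is the direction in which the jaws open and shut, and the axes are right-handed (so a half turn about y gives the same grasp; the last joint's range is limited). The gripper opens to 85 mm and grips with 20 to 120 N. Pads are 22 mm wide; open, the fingers measure 114 mm over their backs; the gripper's body (76 mm by 85 mm) begins 54 mm behind the grasp point. The pads swing forward as they close: fully open they stand 13 mm farther back than shut.
Start: joints at [-75.831, 28.281, 77.091, -0, 74.628, -5.472], TCP at [0.21, -0.589, 0.231] pointing down, gripper open.
Joint ranges: [-166.48, 166.48], [-47.26, 123.95], [12.59, 153.08], [-70.14, 250.14], [6.76, 159.57], [-176.63, 176.63]. Speed limits (degrees/s): [108.29, 108.29, 147.25, 172.46, 172.46, 172.46].

### API

Orientations are given as [roll, pitch, yaw] about the fixed x, y, z axes, in that order (R = Rz(yaw) Ry(pitch) Rx(roll)).
In Python, from station import robot, imaging, job gives the robot as it stands. The module is installed in compiled form; this text tells all that it offers.
- The arm moves only by the shell command python3 -m creep 'ROWS' [FORCE]. ROWS is JSON, a list of rows, each a list of 3 entries, a list of its own where there are three numbers: the turn, a rotation vector about the tool's x, y, z in rad, then the shift along the tool's x, y, z in m, then the opening, from 0 (shut) to 1 (fully open). In form: [[[rx, ry, rz], [tx, ty, tz], jaw], ...]. A call has 1 to 10 rows; each row shifts and turns the commanded pose from where the row before left it, along the tool's axes as they then stand; what a row does not reach is not made up. A row lasts 1/10 s, in which the tool goes at most 50 mm and 8.59 degrees, less where a joint would pass 70% of its speed; a pose out of reach is approached as far as the arm can. A call is refused whole if a number of a shift passes 0.05 or a number of a turn 0.15, either way. A call with a gripper value outside its range is refused whole. The fingers move at their own pace and stop on an object; FORCE is the grip in N (left out, the last holds). Time passes only in rows, so rows that do not move let the fingers close. It gives the time, the measured TCP pose, the force and the opening at its end, in the units of the state.
- robot.get_obs(): the state, without advancing time (a new reading comes with each control period).
- imaging.capture(name): name is "scene" or "top" or "wrist"; returns the picture (480x640x3 uint8, red, green, blue); there is no depth.
- imaging.get_calibration(name): a dict with "mtx" (3x3 intrinsics, pixels), "dist_coeffs" ([k1, k2, p1, p2, k3] as OpenCV has them; the pictures are not rectified), "R" (3x3) and "t" (3): a world point X has camera coordinates R X + t. Camera axes: x right, y down, z forward; pixel columns grow to the right and rows downward; lengths in m; the calibration is good to about 2 mm. A picture is of the moment at which its call begins: read the wrist's pose just before it. get_calibration takes no time and is no camera call; for the wrist camera it gives the pose at the moment of the call.
- job.sign_off(): hands the job in, once; it reports no verdict.
The state is a dict: "clock": time; "joint_positions": joint angles; "qvel": joint speeds; "effort": joint torques, N m; "position": TCP position; "tcp_rot": TCP orientation; "wrist_force": force on the tool from outside, world axes, zero at the start; "torque": the same for the moment, N m; "width": opening from 0.0 (shut) to 1.0 (fully open).
Only numpy, scipy, OpenCV 4.12 (cv2) and the standard library are available. Lean on these libraries where they do the work, as an engineer would, in place of code of your own. Each camera call takes 0.05 s, during which the arm holds its last target.

## Working session

There is one attempt and no reset: what is moved stays moved. The work goes in short steps, Python scripts to look and compute and a shell command to move; the robot and the scene stay as the last step left them, time stands still between calls to the robot, and variables do not carry over. Pictures are saved under pics/ and viewed, and the job is handed in when it is done.

```bash
mkdir -p pics; ls; python3 - <<'E'
from station import robot, imaging, job
import cv2
print(robot.get_obs())
for n in ("scene","top","wrist"):
    c=imaging.get_calibration(n); print(n,c)
    im=imaging.capture(n); cv2.imwrite(f"pics/{n}0.png",im[:,:,::-1])
E
```

```text
pics
{'clock': 0.0, 'joint_positions': array([-7.58294310e+01,  2.83155827e+01,  7.71267842e+01,  2.98977252e-04,
        7.46280830e+01, -5.47212963e+00]), 'qvel': array([-0.03817366,  0.10452658, -0.05171146, -0.0472077 , -0.08635506,
        0.09982058]), 'effort': array([-1.24667931e-03, -8.82178402e+01, -3.83863664e+01, -3.06932961e-04,
        1.00866548e-02, -3.19726155e-05]), 'position': array([ 0.21000959, -0.5882845 ,  0.23069472]), 'tcp_rot': array([-9.00701014e+01,  7.00508210e-03, -1.60357385e+02]), 'wrist_force': array([-0.14271342, -0.05903945, -0.45278821]), 'torque': array([-0.04330972,  0.02084916,  0.02582669]), 'width': 1.0036588425879864}
scene {'mtx': array([[502.10966449,   0.        , 318.64291742],
       [  0.        , 502.10966449, 235.77478965],
       [  0.        ,   0.        ,   1.        ]]), 'dist_coeffs': array([-0.13652312,  0.        ,  0.        ,  0.        ,  0.        ]), 'R': array([[-0.88996033, -0.45586898, -0.01241337],
       [-0.22165456,  0.45618821, -0.86183616],
       [ 0.39854721, -0.76424851, -0.50703485]]), 't': array([0.46497021,
[... 248 characters left out ...]
     ,  0.        ,  0.        ]), 'R': array([[ 0.01755007, -0.99984536,  0.00111557],
       [-0.98907112, -0.01752429, -0.14639407],
       [ 0.14639098,  0.00146585, -0.98922572]]), 't': array([-0.09536799,  0.56383305,  0.83562653])}
wrist {'mtx': array([[332.79003917,   0.        , 319.72691981],
       [  0.        , 332.79003917, 236.03062924],
       [  0.        ,   0.        ,   1.        ]]), 'dist_coeffs': array([-0.03780728,  0.        ,  0.        ,  0.        ,  0.        ]), 'R': array([[ 0.33662873, -0.94163368, -0.00266662],
       [-0.89725154, -0.32161899,  0.30249116],
       [-0.28569349, -0.09943459, -0.95314846]]), 't': array([-0.62316632, -0.03956183,  0.38072434])}
```

View pics/top0.png

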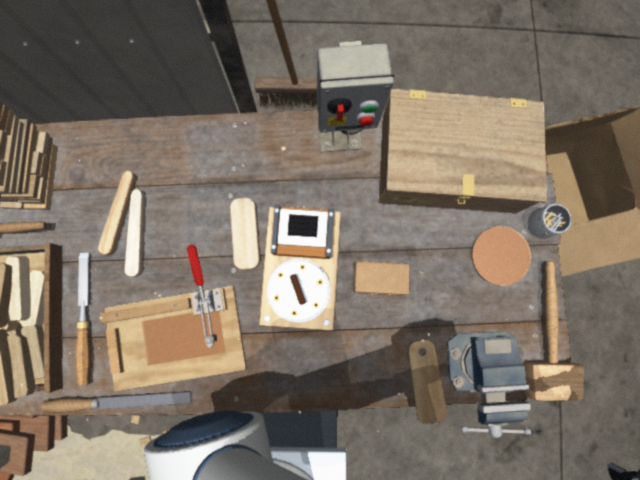

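View pics/scene0.png

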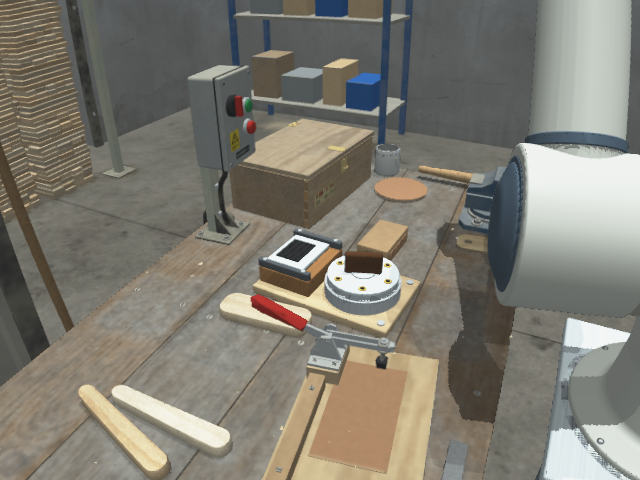

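View pics/wrist0.png

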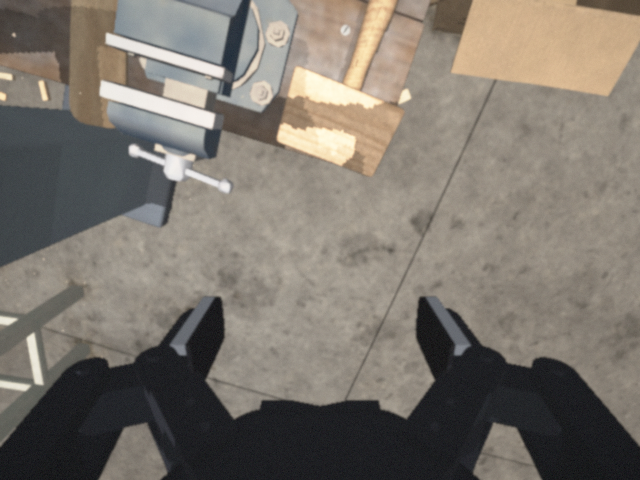

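The top view shows the jig at about (300,268), with the plate centred near (298,289), the keeper pad near (302,226), the brush back at (244,233) and the cork block at (382,278). The control box behind the jig is tall. I'll enlarge this area.

```bash
python3 - <<'E'
import cv2
im=cv2.imread("pics/top0.png")[195:340,225:420]
cv2.imwrite("pics/top0c.png",cv2.resize(im,None,fx=4,fy=4,interpolation=cv2.INTER_CUBIC))
im=cv2.imread("pics/scene0.png")[215:345,210:430]
cv2.imwrite("pics/scene0c.png",cv2.resize(im,None,fx=3.5,fy=3.5,interpolation=cv2.INTER_CUBIC))
E
```

```text
(no output)
```

View pics/top0c.png

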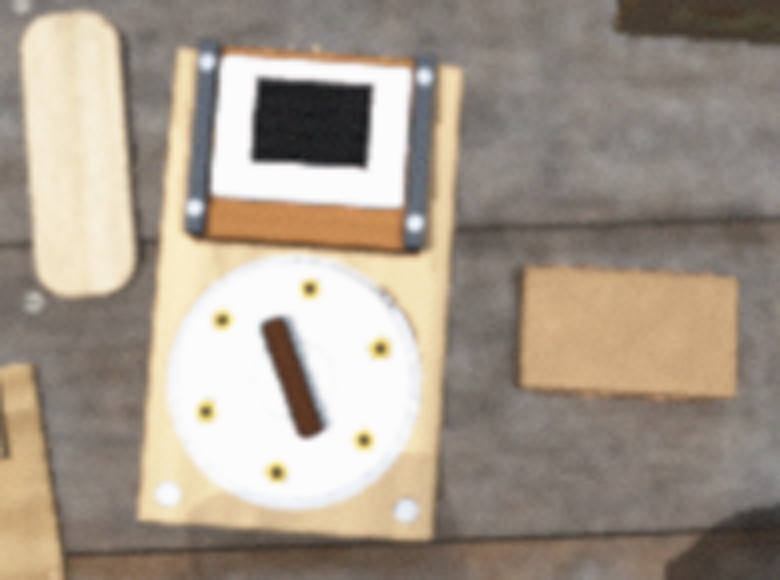

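View pics/scene0c.png

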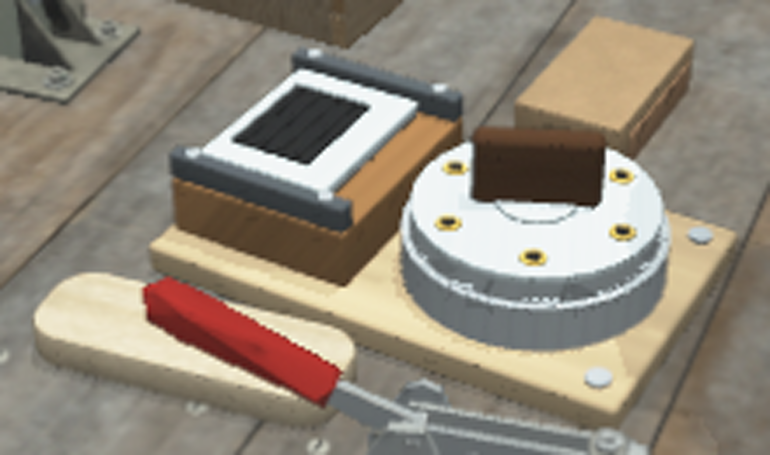

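```bash
cat > h.py <<'E'
import numpy as np, cv2
from station import robot, imaging
def px(n,uv,z,cal=None):
    c=cal or imaging.get_calibration(n)
    p=cv2.undistortPoints(np.array(uv,float).reshape(-1,1,2),c["mtx"],c["dist_coeffs"]).reshape(-1,2)
    R,t=np.array(c["R"]),np.array(c["t"]); o=-R.T@t
    d=np.c_[p,np.ones(len(p))]@R
    s=(z-o[2])/d[:,2]
    return (o+d*s[:,None])
E
python3 - <<'E'
from h import *
def f(pts,z):
    u=np.array(pts,float); u=(u+.5)/4-.5+[225,195]
    return px("top",u,z)
def yaw(d): return np.degrees(np.arctan2(d[1],d[0]))
H=f([(262,322),(285,316),(325,428),(302,437)],.090)
print("handle",H.mean(0),[np.linalg.norm(H[i]-H[(i+1)%4]) for i in range(4)],yaw(H[0]+H[1]-H[2]-H[3]))
P=f([(257,78),(372,85),(367,167),(252,160)],.0585)
print("pad",P.mean(0),[np.linalg.norm(P[i]-P[(i+1)%4]) for i in range(4)],yaw(P[0]+P[1]-P[2]-P[3]),yaw(P[0]+P[3]-P[1]-P[2])-90)
B=f([(140,520),(432,540),(462,68),(180,46)],.016)
print("board",B,[np.linalg.norm(B[i]-B[(i+1)%4]) for i in range(4)],yaw(B[3]-B[0]),yaw(B[2]-B[1]))
S=f([(207,62),(425,76),(414,222),(194,207)],.061)
print("screws",S.mean(0),yaw(S[0]-S[3]),yaw(S[1]-S[2]),yaw(S[0]-S[1])-90)
F=f([(168,382),(420,382),(294,255)],.054);print("flange",F)
C=f([(526,265),(738,277),(735,397),(520,386)],.029);print("cork",C.mean(0))
Br=f([(70,12),(85,298),(22,150),(133,150)],.02);print("back",Br)
print("holes",f([(309,288),(221,320),(206,411),(276,472),(364,440),(380,348)],.054).mean(0))
E
```

```text
handle [ 0.46815017 -0.05926623  0.09      ] [np.float64(0.011096081704112666), np.float64(0.05526142018676476), np.float64(0.011426237427121956), np.float64(0.056548527181122445)] 20.709157690229016
pad [ 0.5937793  -0.06459083  0.0585    ] [np.float64(0.05704872767762344), np.float64(0.04115762962072271), np.float64(0.05663836141364718), np.float64(0.04119220964631868)] -2.223718146286679 -2.529869616060026
board [[ 0.39706945  0.01878109  0.016     ]
 [ 0.38988554 -0.12808715  0.016     ]
 [ 0.63175284 -0.14094269  0.016     ]
 [ 0.64089224  0.00623079  0.016     ]] [np.float64(0.14704383110835434), np.float64(0.24220870359204827), np.float64(0.1474569837509033), np.float64(0.2441455759298414)] -2.94658679474246 -3.0424768888603295
screws [ 0.58386142 -0.06384856  0.061     ] -3.2980751382384157 -3.5671844762411995 -2.7461802160743503
flange [[ 0.46523945  0.00281237  0.054     ]
 [ 0.46746586 -0.11958351  0.054     ]
 [ 0.52837298 -0.0570456   0.054     ]]
cork [ 0.49554485 -0.22583056  0.029     ]
back [[0.65720763 0.06391083 0.02      ]
 [0.50807078 0.05002471 0.02      ]
 [0.58381884 0.08564171 0.02      ]
 [0.58480804 0.02825032 0.02      ]]
holes [ 0.46756131 -0.05772939  0.054     ]
```

```bash
python3 -m creep '[[[0,0,0],[0,-0.035,0],1],[[0,0,0],[0,-0.035,0],1],[[0,0,0],[-0.03,0,-0.0295],1],[[0,0,0],[-0.03,0,-0.0295],1],[[0,0,0],[-0.03,0,-0.0295],1],[[0,0,0],[-0.03,0,-0.0295],1],[[0,0,0],[-0.03,0,-0.0295],1],[[0,0,0],[-0.03,0,-0.0295],1],[[0,0,0],[-0.03,0,-0.0295],1],[[0,0,0],[-0.03,0,-0.0295],1]]' 40
```

```text
clock: 1.15
position: [0.3571, -0.284, 0.3012]
tcp_rot: [-90.0, 0.0, -160.4]
wrist_force: [0.4, -0.8, 0.5]
width: 0.998
```

```bash
python3 -m creep '[[[0,0,0],[-0.03,0,-0.0292],1],[[0,0,0],[-0.03,0,-0.0292],1],[[0,0,0],[-0.03,0.01,-0.0292],1],[[0,0,0],[-0.03,0.02,-0.0292],1],[[0,0,0],[-0.03,0.02,-0.0292],1],[[0,-0.01,0],[-0.03,0.025,-0.0292],1],[[0,-0.008,0],[0,0.03,0],1],[[0,0,0],[0,0.02,0],1],[[0,0,0],[0,0,0],1]]' 40
python3 - <<'E'
from h import *
o=robot.get_obs();print(o['position'],o['tcp_rot'],o['joint_positions'],o['wrist_force'])
c=imaging.get_calibration("wrist");cv2.imwrite("pics/w1.png",imaging.capture("wrist")[:,:,::-1])
import pickle;pickle.dump(c,open("w1.pkl","wb"))
E
```

```text
clock: 2.05
position: [0.466, -0.0594, 0.1742]
tcp_rot: [-90.2, -0.2, -159.3]
wrist_force: [0.2, 0.2, 0.7]
width: 0.997
[ 0.46598914 -0.05944766  0.17417672] [ -90.15155586   -0.21573744 -159.28319622] [-1.45583669e+01  2.03464311e+01  1.02311344e+02 -1.01879850e-03
  5.76058738e+01  5.47256624e+01] [0.16274324 0.16961812 0.68995457]
```

View pics/w1.png

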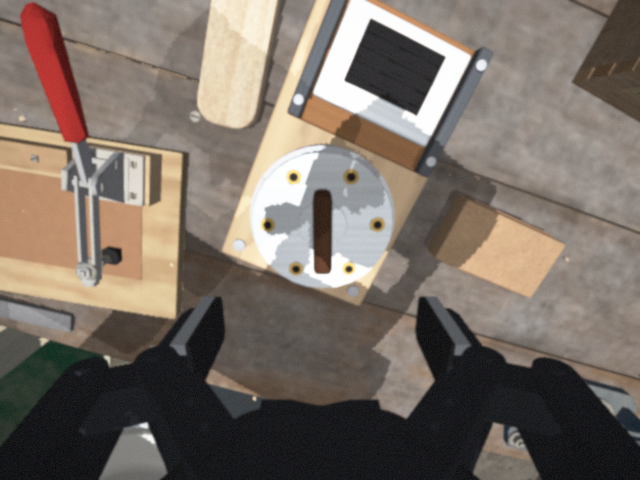

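The wrist view has the handle upright at about x=322, from row 191 to 272. The flange holes are symmetric about (322,224), and the pad is at (395,66).

```bash
python3 - <<'E'
from h import *
import pickle
c=pickle.load(open("w1.pkl","rb"))
A=px("wrist",[(293,177),(351,177),(377,225),(349,269),(296,269),(268,225)],.054,c);print(A.mean(0),np.linalg.norm(A-A.mean(0),axis=1))
d=A[0]+A[1]-A[3]-A[4];print(np.degrees(np.arctan2(d[1],d[0])))
Hh=px("wrist",[(314.5,193),(329.5,193),(331,271),(314,271)],.09,c);print(Hh.mean(0),Hh); d=Hh[0]+Hh[1]-Hh[2]-Hh[3];print(np.degrees(np.arctan2(d[1],d[0])))
P=px("wrist",[(370,20),(444,55),(419,114),(346,80)],.0585,c);print(P.mean(0),[np.linalg.norm(P[i]-P[(i+1)%4]) for i in range(4)])
E
```

```text
[ 0.46949566 -0.05890483  0.054     ] [0.04542971 0.04510051 0.04480826 0.04531442 0.04514677 0.04457396]
21.17966426950766
[ 0.47317667 -0.05732661  0.09      ] [[ 0.49846812 -0.04197997  0.09      ]
 [ 0.50212253 -0.05160219  0.09      ]
 [ 0.44829558 -0.07373693  0.09      ]
 [ 0.44382045 -0.06198735  0.09      ]]
21.231027155928018
[ 0.59680762 -0.0653567   0.0585    ] [np.float64(0.05705278165743477), np.float64(0.04211621545508084), np.float64(0.05861613876499813), np.float64(0.04125237683996037)]
```

```bash
python3 -m creep '[[[0,-0.004,0],[-0.003,0.03,0.0005],0.5],[[0,0,0],[0,0.03,0],0.5],[[0,0,0],[0,0.03,0],0.5],[[0,0,0],[0,0.015,0],0.5],[[0,0,0],[0,0.009,0],0.5],[[0,0,0],[0,0,0],0.5]]' 40
python3 - <<'E'
from h import *
o=robot.get_obs();print(o['position'],o['tcp_rot'],o['wrist_force'],o['width'])
cv2.imwrite("pics/w2.png",imaging.capture("wrist")[:,:,::-1])
E
```

```text
clock: 2.7
position: [0.4707, -0.0599, 0.0624]
tcp_rot: [-90.0, -0.0, -159.1]
wrist_force: [0.1, -0.1, -0.1]
width: 0.501
[ 0.47068217 -0.05991648  0.06242672] [-9.00010557e+01 -9.29842408e-04 -1.59128552e+02] [ 0.1190766  -0.06036786 -0.14859185] 0.5007533088305162
```

View pics/w2.png

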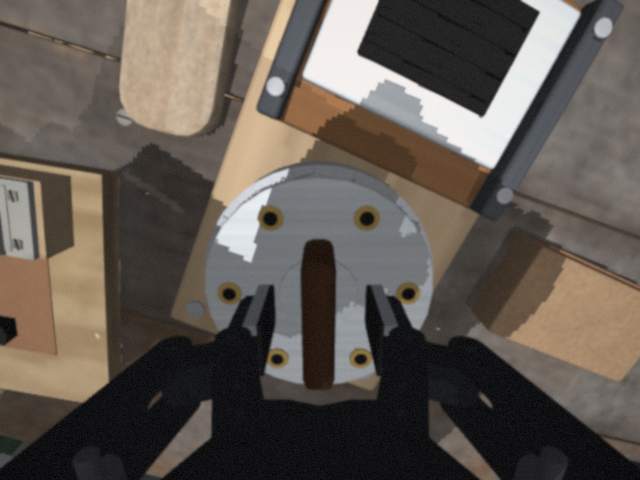

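The handle sits centrally between the jaws, at about x=318. Closing now.

```bash
python3 -m creep '[[[0,0,0],[0.001,0.002,-0.001],0],[[0,0,0],[0,0,0],0],[[0,0,0],[0,0,0],0],[[0,0,0],[0,0,0],0],[[0,0,0],[0,0,0],0],[[0,0,0],[0,0,0],0]]' 45
python3 -m creep '[[[0,0,0],[0,0.001,0],0],[[0,0,0],[0,0.001,0],0]]'
```

```text
clock: 3.35
position: [0.4695, -0.0591, 0.061]
tcp_rot: [-90.0, 0.1, -159.1]
wrist_force: [-1.5, -0.2, 7.1]
width: 0.157
clock: 3.55
position: [0.4696, -0.0592, 0.0607]
tcp_rot: [-89.9, 0.1, -159.1]
wrist_force: [-17.0, 2.2, 83.9]
width: 0.159
```

Pressing is stiff, at roughly 38 N/mm, so I'll back off to a light preload.

```bash
python3 -m creep '[[[0,0,0],[0,-0.0016,0],0],[[0,0,0],[0,0,0],0]]'
python3 -m creep '[[[0,0.05,0],[0,0,0],0],[[0,0.05,0],[0,0,0],0],[[0,0,0],[0,0,0],0]]'
```

```text
clock: 3.75
position: [0.4694, -0.0591, 0.0608]
tcp_rot: [-89.9, 0.1, -159.1]
wrist_force: [-5.2, -0.2, 26.1]
width: 0.159
clock: 4.05
position: [0.4698, -0.0592, 0.0608]
tcp_rot: [-89.9, 0.1, -164.9]
wrist_force: [-3.0, 0.5, 20.9]
width: 0.155
```

```bash
cat > s.py <<'E'
from h import *
o=robot.get_obs();print(np.round(o['position'],4),'yaw',round(float(o['tcp_rot'][2]),2),'F',np.round(o['wrist_force'],1),'Tz',round(float(o['torque'][2]),2),round(float(o['width']),3))
E
python3 s.py
python3 -m creep '[[[0,0.06,0],[0,0,0],0],[[0,0.06,0],[0,0,0],0],[[0,0.06,0],[0,0,0],0],[[0,0,0],[0,0,0],0]]'; python3 s.py
```

```text
[ 0.4698 -0.0592  0.0608] yaw -164.9 F [-3.   0.5 20.9] Tz 0.4 0.155
clock: 4.45
position: [0.4702, -0.0593, 0.0608]
tcp_rot: [-89.9, 0.1, -175.2]
wrist_force: [-1.6, 0.8, 19.4]
width: 0.152
[ 0.4702 -0.0593  0.0608] yaw -175.24 F [-1.6  0.8 19.4] Tz 0.36 0.152
```

```bash
python3 -m creep '[[[0,0.04,0],[0,0,0],0],[[0,0.04,0],[0,0,0],0]]'; python3 s.py;python3 -m creep '[[[0,0.04,0],[0,0,0],0],[[0,0.04,0],[0,0,0],0]]'; python3 s.py
```

```text
clock: 4.65
position: [0.4702, -0.0593, 0.0609]
tcp_rot: [-90.0, 0.1, -179.8]
wrist_force: [-0.9, 0.3, 18.8]
width: 0.158
[ 0.4702 -0.0593  0.0609] yaw -179.77 F [-0.9  0.3 18.8] Tz 0.67 0.158
clock: 4.85
position: [0.4703, -0.0593, 0.0609]
tcp_rot: [-90.0, 0.2, 175.6]
wrist_force: [-0.6, 1.3, 19.5]
width: 0.154
[ 0.4703 -0.0593  0.0609] yaw 175.64 F [-0.6  1.3 19.5] Tz 0.67 0.154
```

```bash
for i in 1; do python3 -m creep '[[[0,0.04,0],[0,0,0],0],[[0,0.03,0],[0,0,0],0]]' >/dev/null; python3 s.py; done
```

```text
[ 0.4703 -0.0593  0.0609] yaw 171.63 F [ 0.6 -1.1 17.1] Tz 0.69 0.157
```

```bash
python3 -m creep '[[[0,0.04,0],[0,0,0],0],[[0,0.03,0],[0,0,0],0]]' >/dev/null; python3 s.py
```

```text
[ 0.4703 -0.0593  0.0608] yaw 167.62 F [ 0.1 -0.1 17.8] Tz 0.59 0.155
```

```bash
python3 -m creep '[[[0,0.04,0],[0,0,0],0],[[0,0.03,0],[0,0,0],0]]' >/dev/null; python3 s.py
```

```text
[ 0.4703 -0.0593  0.0608] yaw 163.6 F [ 0.   1.4 14.4] Tz 0.55 0.158
```

```bash
python3 -m creep '[[[0,0.04,0],[0,0.0001,0],0],[[0,0.03,0],[0,0,0],0]]' >/dev/null; python3 s.py
```

```text
[ 0.47   -0.0592  0.0603] yaw 159.57 F [ 0.1  1.  -4.7] Tz 0.02 0.154
```

```bash
python3 -m creep '[[[0,0.04,0],[0,0,0],0],[[0,0.03,0],[0,0,0],0]]' >/dev/null; python3 s.py
```

```text
[ 0.4691 -0.059   0.0598] yaw 155.55 F [ 1.5 -2.6 -4.7] Tz 0.13 0.157
```

```bash
python3 -m creep '[[[0,0.04,0],[0,0,0],0],[[0,0.03,0],[0,0,0],0]]' >/dev/null; python3 s.py
```

```text
[ 0.4694 -0.0592  0.0598] yaw 151.63 F [1.5 4.2 0.2] Tz 1.68 0.15
```

The force dropped to zero near yaw 159 and torque rose at 151.6, so the keys are in the keyways. I'll turn back to mid-play (about 155.5) and push down.

```bash
python3 -m creep '[[[0,-0.04,0],[0,0,0],0],[[0,-0.03,0],[0,0,0],0],[[0,0,0],[0,0,0],0]]' >/dev/null; python3 s.py
python3 -m creep '[[[0,0,0],[0,0.001,0],0],[[0,0,0],[0,0.001,0],0]]' >/dev/null; python3 s.py
```

```text
[ 0.4693 -0.059   0.0599] yaw 155.68 F [ 0.8 -0.9 -3.1] Tz 0.05 0.158
[ 0.4693 -0.0592  0.0577] yaw 155.6 F [ 1.2 -1.3 -2.7] Tz 0.11 0.157
```

```bash
python3 -m creep '[[[0,0,0],[0,0.001,0],0],[[0,0,0],[0,0.001,0],0],[[0,0,0],[0,0.001,0],0],[[0,0,0],[0,0.0008,0],0],[[0,0,0],[0,0,0],0]]' >/dev/null; python3 s.py
```

```text
[ 0.4692 -0.0591  0.0539] yaw 155.63 F [ 2.5 -3.  -4.6] Tz 0.22 0.155
```

```bash
python3 -m creep '[[[0,0,0],[0,0.0006,0],0],[[0,0,0],[0,0.0005,0],0]]' >/dev/null; python3 s.py
```

```text
[ 0.4692 -0.0591  0.0529] yaw 155.64 F [-0.2 -6.   6.2] Tz 0.14 0.156
```

```bash
python3 -m creep '[[[0,0,0],[0,0.0007,0],0],[[0,0,0],[0,0,0],0]]' >/dev/null; python3 s.py; python3 - <<'E'
from h import *
cv2.imwrite("pics/sc3.png",cv2.resize(imaging.capture("scene")[215:345,210:430,::-1],None,fx=3.5,fy=3.5,interpolation=cv2.INTER_CUBIC))
E
```

```text
[ 0.4692 -0.0591  0.0529] yaw 155.64 F [-2.5 -2.3 18.8] Tz 0.17 0.161
```

View pics/sc3.png

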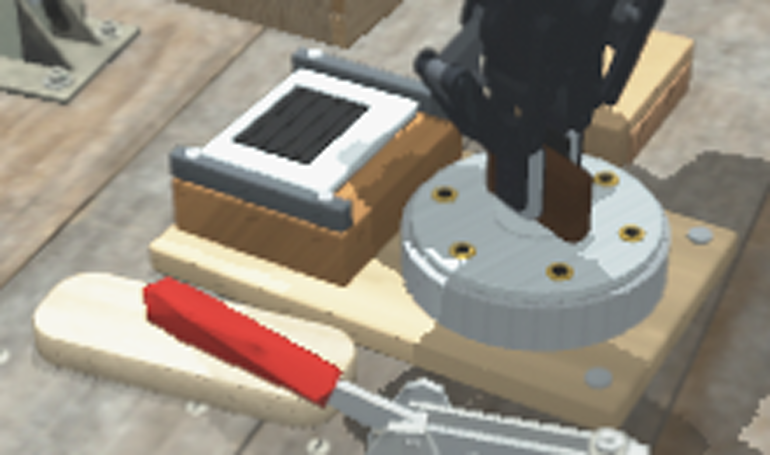

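The plate sits flush on the seat ring: it came down 8.0 mm and the force then rose. Next I'll unload the push and release the handle.

```bash
python3 -m creep '[[[0,0,0],[0,-0.0005,0],0],[[0,0,0],[0,0,0],0.3],[[0,0,0],[0,0,0],0.45],[[0,0,0],[0,0,0],0.45]]'; python3 s.py;  python3 -m creep '[[[0,0,0],[0,-0.01,0],0.45],[[0,0,0],[0,-0.03,0],0.45],[[0,0,0],[0,-0.03,0],0.45],[[0,0,0],[0,-0.03,0],0.3],[[0,0,0],[0,0,0],0.3]]'; python3 - <<'E'
from h import *
import pickle
c=imaging.get_calibration("wrist");pickle.dump(c,open("w4.pkl","wb"))
cv2.imwrite("pics/w4.png",imaging.capture("wrist")[:,:,::-1])
cv2.imwrite("pics/sc4.png",cv2.resize(imaging.capture("scene")[215:345,210:430,::-1],None,fx=3.5,fy=3.5,interpolation=cv2.INTER_CUBIC))
E
```

```text
clock: 7.9
position: [0.4688, -0.0588, 0.0526]
tcp_rot: [-90.0, -0.0, 155.6]
wrist_force: [0.4, -0.4, -0.5]
width: 0.451
[ 0.4688 -0.0588  0.0526] yaw 155.63 F [ 0.4 -0.4 -0.5] Tz -0.0 0.451
clock: 8.4
position: [0.4708, -0.0594, 0.1564]
tcp_rot: [-90.1, 0.3, 155.6]
wrist_force: [-0.4, 0.0, -0.4]
width: 0.3
```

View pics/w4.png

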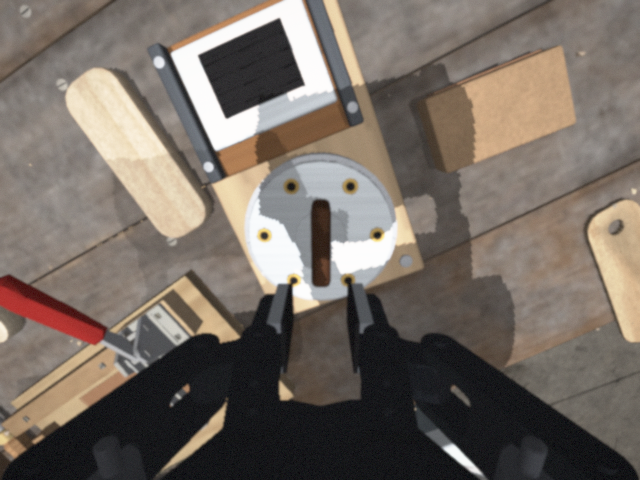

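View pics/sc4.png

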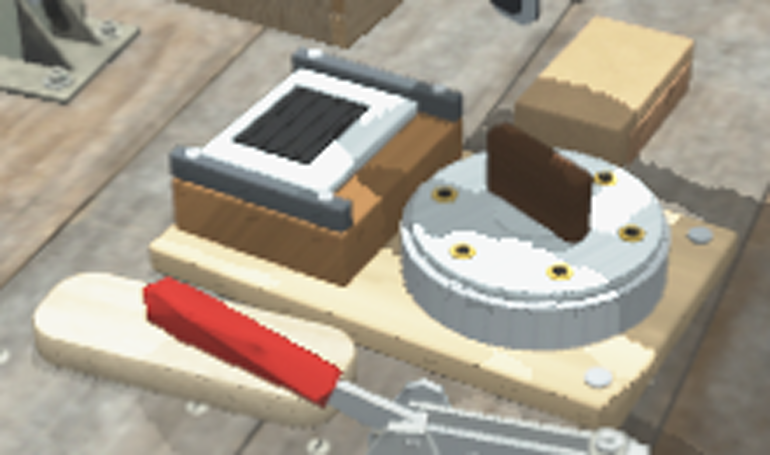

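The plate stayed down and flat after release. The wrist view has the pad corners at (199,53), (282,19), (305,83) and (225,117). I'll measure the pad and check the flange height by hole spacing.

```bash
python3 - <<'E'
from h import *
import pickle
c=pickle.load(open("w4.pkl","rb"))
P=px("wrist",[(199,53),(282,19),(305,83),(225,117)],.0585,c);print(P.mean(0),[np.linalg.norm(P[i]-P[(i+1)%4]) for i in range(4)])
for z in (.046,.054):
  A=px("wrist",[(291,186),(350,186),(377,234),(264,235)],z,c);print(z,np.linalg.norm(A[2]-A[3]),(A[2]+A[3])/2)
d=(P[0]+P[1]-P[2]-P[3]);print(np.degrees(np.arctan2(d[1],d[0])))
o=robot.get_obs();p=o['position'];y=np.radians(o['tcp_rot'][2]);xt=np.array([np.cos(y),np.sin(y)]);zt=np.array([-np.sin(y),np.cos(y)])
for tgt in ([.597,-.0657],):
  d=np.array(tgt)-p[:2];print(p,d@xt,d@zt)
E
```

```text
[ 0.59628979 -0.06597324  0.0585    ] [np.float64(0.05849291285195262), np.float64(0.0408110869709238), np.float64(0.05925623878060371), np.float64(0.04268190336601322)]
0.046 0.09007900453158972 [ 0.46963108 -0.05824886  0.046     ]
0.054 0.08723394368769467 [ 0.47187263 -0.05926034  0.054     ]
-4.383804391858194
[ 0.46932117 -0.05901205  0.15343772] -0.11907056779670293 -0.04657051760456093
```

```bash
python3 -m creep '[[[0,0,0],[-0.03,0,-0.0117],0],[[0,0,0],[-0.03,0,-0.0117],0],[[0,0,0],[-0.03,0,-0.0117],0],[[0,0,0],[-0.029,0,-0.0115],0],[[0,-0.12,0],[0,0,0],0],[[0,-0.12,0],[0,0,0],0],[[0,-0.125,0],[0,0.03,0],0],[[0,0,0],[0,0.03,0],0],[[0,0,0],[0,0.015,0],0],[[0,0,0],[0,0,0],0]]'; python3 s.py
```

```text
clock: 9.5
position: [0.5946, -0.0652, 0.0745]
tcp_rot: [-90.1, -0.3, 176.5]
wrist_force: [-0.3, -0.4, 0.2]
width: 0.004
[ 0.5946 -0.0652  0.0745] yaw 176.55 F [-0.3 -0.4  0.2] Tz -0.01 0.004
```

```bash
python3 -m creep '[[[0,0,0],[-0.002,0.012,0],0],[[0,0,0],[0,0,0],0],[[0,0,0],[0,0,0],0]]'; python3 s.py; python3 - <<'E'
from h import *
cv2.imwrite("pics/w5.png",imaging.capture("wrist")[:,:,::-1])
E
```

```text
clock: 9.8
position: [0.5989, -0.0658, 0.0659]
tcp_rot: [-90.0, 0.0, 176.5]
wrist_force: [-0.7, -0.6, 1.3]
width: 0.003
[ 0.5989 -0.0658  0.0659] yaw 176.55 F [-0.7 -0.6  1.3] Tz 0.0 0.003
```

View pics/w5.png

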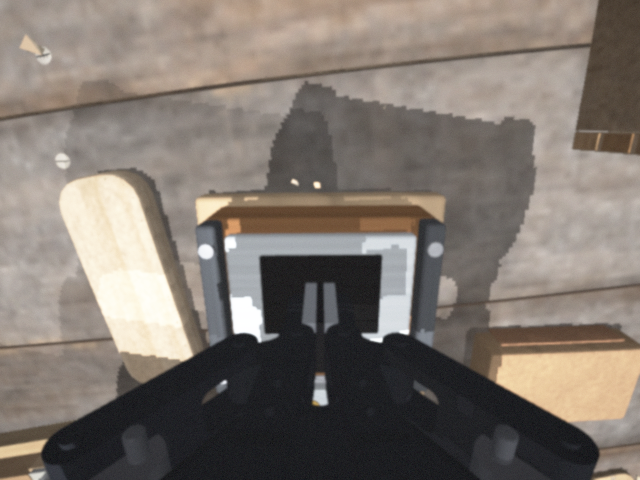

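The shut fingers are over the pad, with their tips near (320,285). I'll step down to contact.

```bash
python3 -m creep '[[[0,0,0],[0,0.003,0],0],[[0,0,0],[0,0.002,0],0],[[0,0,0],[0,0.001,0],0],[[0,0,0],[0,0,0],0]]' >/dev/null; python3 s.py; python3 -m creep '[[[0,0,0],[0,0.0005,0],0],[[0,0,0],[0,0.0005,0],0]]' >/dev/null; python3 s.py
```

```text
[ 0.5987 -0.0658  0.0596] yaw 176.55 F [-0.9  0.3 -0.4] Tz 0.01 -0.001
[ 0.5988 -0.0658  0.0587] yaw 176.55 F [ 0.  -0.6 -0.5] Tz 0.02 0.002
```

```bash
python3 -m creep '[[[0,0,0],[0,0.0005,0],0],[[0,0,0],[0,0,0],0]]' >/dev/null; python3 s.py; python3 -m creep '[[[0,0,0],[0,0.0003,0],0],[[0,0,0],[0,0,0],0]]' >/dev/null; python3 s.py
```

```text
[ 0.599  -0.0658  0.0585] yaw 176.55 F [-0.8  0.9  4.2] Tz -0.03 0.003
[ 0.5991 -0.0658  0.0585] yaw 176.55 F [-1.2  0.8  8.6] Tz 0.01 -0.007
```

Contact is at z=0.0585, exactly the pad height. Pulling.

```bash
python3 -m creep '[[[0,0,0],[0,0.0002,0],0],[[0,0,0],[0.002,0,0],0],[[0,0,0],[0.003,0,0],0],[[0,0,0],[0.004,0,0],0],[[0,0,0],[0.004,0,0],0],[[0,0,0],[0,0,0],0]]' >/dev/null; python3 s.py;  python3 - <<'E'
from h import *
cv2.imwrite("pics/w6.png",imaging.capture("wrist")[:,:,::-1])
E
```

```text
[ 0.5862 -0.0651  0.0585] yaw 176.55 F [-1.7  0.1 10.8] Tz -0.03 0.0
```

View pics/w6.png

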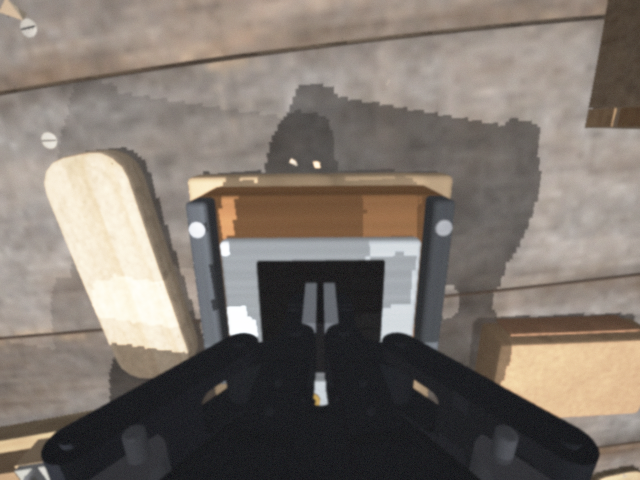

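The keeper follows the fingers; its front gap behind the slide widened. Continuing.

```bash
python3 -m creep '[[[0,0,0],[0.004,0,0],0],[[0,0,0],[0.004,0,0],0],[[0,0,0],[0.004,0,0],0],[[0,0,0],[0.004,0,0],0],[[0,0,0],[0.004,0,0],0],[[0,0,0],[0,0,0],0]]' >/dev/null; python3 s.py;  python3 -m creep '[[[0,0,0],[0.002,0,0],0],[[0,0,0],[0.002,0,0],0],[[0,0,0],[0.002,0,0],0],[[0,0,0],[0,0,0],0]]' >/dev/null; python3 s.py
```

```text
[ 0.5662 -0.0641  0.0585] yaw 176.55 F [-1.9 -0.6 10.6] Tz 0.02 0.003
[ 0.5606 -0.0638  0.0585] yaw 176.55 F [-0.4 -2.2 11.5] Tz 0.01 0.0
```

```bash
python3 -m creep '[[[0,0,0],[0.0015,0,0],0],[[0,0,0],[0.0015,0,0],0],[[0,0,0],[0,0,0],0]]' >/dev/null; python3 s.py;  python3 -m creep '[[[0,0,0],[0.001,0,0],0],[[0,0,0],[0.001,0,0],0],[[0,0,0],[0,0,0],0]]' >/dev/null; python3 s.py; python3 -m creep '[[[0,0,0],[0.001,0,0],0],[[0,0,0],[0,0,0],0]]' >/dev/null; python3 s.py
```

```text
[ 0.5577 -0.0636  0.0585] yaw 176.55 F [-0.5 -1.9  9.9] Tz -0.04 0.001
[ 0.5558 -0.0635  0.0585] yaw 176.55 F [ 0.5 -1.6 11.3] Tz -0.02 0.004
[ 0.5548 -0.0634  0.0585] yaw 176.55 F [ 0.4 -2.4 10. ] Tz 0.05 -0.002
```

```bash
python3 -m creep '[[[0,0,0],[0.001,0,0],0],[[0,0,0],[0.0005,0,0],0]]' >/dev/null; python3 s.py; python3 -m creep '[[[0,0,0],[0.0005,0,0],0],[[0,0,0],[0.0005,0,0],0]]' >/dev/null; python3 s.py;python3 -m creep '[[[0,0,0],[0.0005,0,0],0],[[0,0,0],[0,0,0],0]]' >/dev/null; python3 s.py; python3 - <<'E'
from h import *
cv2.imwrite("pics/w7.png",imaging.capture("wrist")[:,:,::-1])
E
```

```text
[ 0.5538 -0.0634  0.0585] yaw 176.55 F [ 5.  -2.3  6. ] Tz 0.02 0.005
[ 0.5531 -0.0633  0.0585] yaw 176.55 F [ 4.4 -0.9  5.8] Tz 0.04 -0.001
[ 0.5526 -0.0633  0.0585] yaw 176.55 F [ 4.7 -0.8  6.7] Tz -0.02 0.003
```

View pics/w7.png

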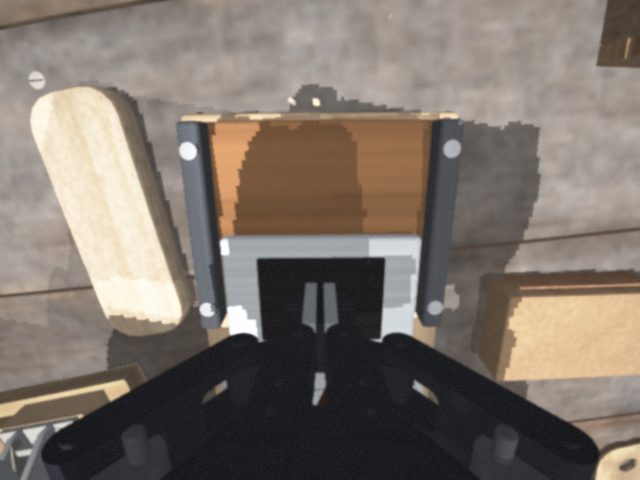

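```bash
python3 -m creep '[[[0,0,0],[0,0.0003,0],0],[[0,0,0],[0.0007,0,0],0],[[0,0,0],[0.0007,0,0],0],[[0,0,0],[0,0,0],0]]' >/dev/null; python3 s.py; python3 -m creep '[[[0,0,0],[-0.0008,-0.0004,0],0],[[0,0,0],[0,-0.02,0],0],[[0,0,0],[0,-0.04,0],0],[[0,0,0],[0,-0.04,0],0],[[0,0,0],[-0.03,-0.04,0],0],[[0,0,0],[-0.045,-0.02,0],0],[[0,0,0],[-0.045,0,0],0],[[0,0,0],[0,0,0],0]]'; python3 - <<'E'
from h import *
import pickle
c=imaging.get_calibration("wrist");pickle.dump(c,open("w8.pkl","wb"))
cv2.imwrite("pics/w8.png",imaging.capture("wrist")[:,:,::-1])
cv2.imwrite("pics/t8.png",imaging.capture("top")[:,:,::-1])
cv2.imwrite("pics/sc8.png",cv2.resize(imaging.capture("scene")[215:345,210:430,::-1],None,fx=3.5,fy=3.5,interpolation=cv2.INTER_CUBIC))
E
```

```text
[ 0.5518 -0.0633  0.0585] yaw 176.55 F [7.  0.2 8.5] Tz 0.02 -0.002
clock: 15.15
position: [0.6745, -0.0705, 0.218]
tcp_rot: [-90.0, 0.2, 176.6]
wrist_force: [-0.8, -0.4, -0.9]
width: 0.003
```

View pics/sc8.png

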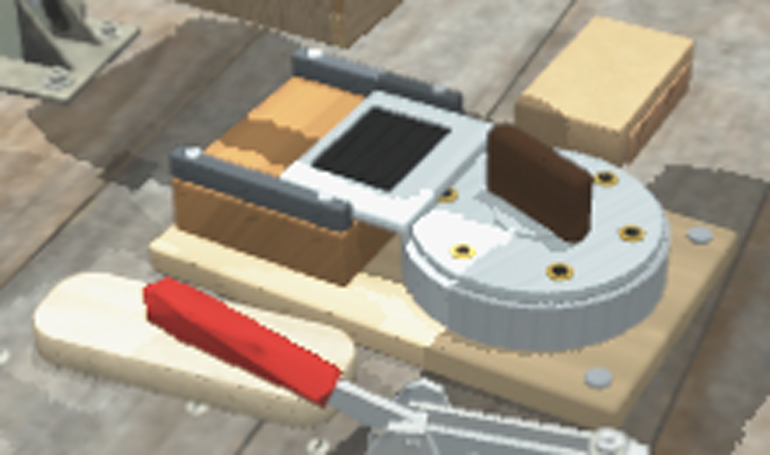

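View pics/w8.png

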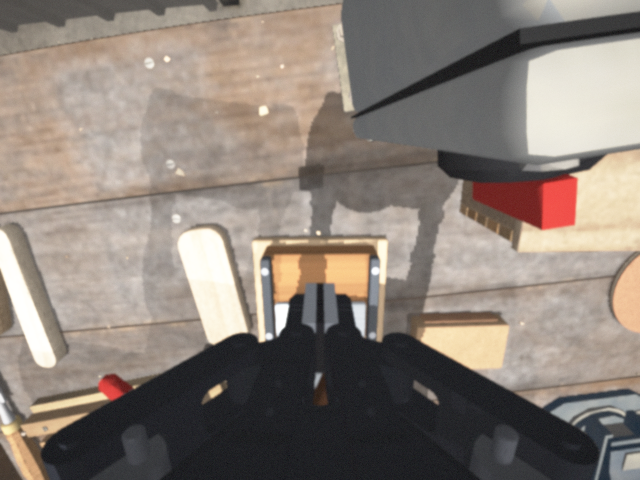

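View pics/t8.png

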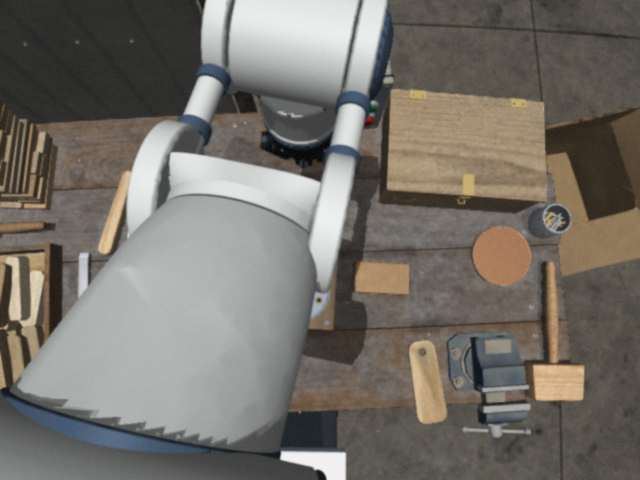

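The keeper lies over the plate's rim in the scene view, with pad corners in the crop at (314,165), (375,107), (452,128) and (390,190). The plate is still flush. The gripper is close to the control box, so I'll go no further that way. I'll measure the drawn distance from the scene camera.

```bash
python3 - <<'E'
from h import *
def f(pts,z):
    u=np.array(pts,float); u=(u+.5)/3.5-.5+[210,215]
    return px("scene",u,z)
a=f([(234,148),(293,85),(368,107),(305,165)],.0585).mean(0)
b=f([(314,165),(375,107),(452,128),(390,190)],.0585).mean(0)
print(a,b,np.linalg.norm(a-b))
# after: distance to plate axis
h=f([(445,193),(462,250),(559,271),(632,233),(605,178)],.046);print(h, np.linalg.norm(h[0]-h[3]), (h[0]+h[3])/2)
E
```

```text
[ 0.59851776 -0.06344766  0.0585    ] [ 0.55361821 -0.06414839  0.0585    ] 0.04490501294023077
[[ 0.51807715 -0.05823821  0.046     ]
 [ 0.49182398 -0.02066133  0.046     ]
 [ 0.44676579 -0.02519135  0.046     ]
 [ 0.42772236 -0.06631038  0.046     ]
 [ 0.45489989 -0.10302586  0.046     ]] 0.09071465287650901 [ 0.47289975 -0.0622743   0.046     ]
```

```bash
python3 s.py; python3 -c "
from station import job; print(job.sign_off())"
```

```text
[ 0.6692 -0.0699  0.217 ] yaw 176.55 F [-0.5  0.7 -1. ] Tz 0.04 -0.003
the job is handed in; nothing more can be done
None
```

The plate is fully home in its keyed seat, the keeper is locked over its rim, and I handed the job in after about 15 s on the robot's clock.

- **Plate:** I gripped the handle, kept it lightly pressed and turned it clockwise. The keys found their keyways after about 42 deg and stopped it near 50 deg, so I turned back to mid-play and pushed it down. It came down 8.0 mm, then the push force rose to 19 N. After release the flange holes measured 90.1 mm across at the home height, against 90 mm measured earlier at the riding height. It stayed flush in every later picture.
- **Keeper:** I pressed the shut fingers on the pad with about 10 N and pulled until the slide stopped. The pull then rose to 5–7 N and the fingers slipped on the pad. The scene camera shows the pad moved 44.9 mm, to about 82 mm from the plate's axis, which matches the end stop.
- **Bystanders:** The sanding block and brush back look unmoved in the last pictures. I checked that by eye and did not re-measure them.
- **Things to know:** My first press on the plate briefly reached 84 N at the wrist, under the 120 N limit, before I backed it off. My last retreat ended close to the control box, but the force reading there was about zero, so the arm was touching nothing.
- **Failed check:** The last top view could not confirm the jig, because the arm covered most of it.

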